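Unlock the slide archive box and open its cover

TASK

Open the locked microscope-slide box: hold its key pressed in, feel back and forth with it until the lock catches and the key's collar sinks, then, still pressing, turn it anticlockwise as far as it goes. Then slide the cover fully open, leaving the bottle, the jar and the tray where they stand.

Things in the scene. Friction and masses are not known exactly. Their poses are not given: they have to be found in the camera images.
- slide_box: Grey steel box fixed to the bench, 170 mm (its x) by 350 mm (its y), top at 100 mm. Origin on the bench under the lock's upright axis, z up. Lock section from y = -65 to 60 mm; then, to y = 285 mm, the slide compartment under an aluminium cover that slides along +y between two low rails (x = +-76 to +-85 mm, top at 105 mm, reaching to y = 402 mm).
- key_turn (a joint): Angle of the captive steel key, rad, positive = anticlockwise from above; at 0 its bow lies along the box's x. Starts from -0.3 to 0.3. Not engaged, it turns easily between inner stops at about +-0.6. The hidden angle where it engages lies anywhere from -0.5 to 0.5, and catches within about +-0.08. Engaged (0.2 Nm) it turns on to its end stop at 1.2; beyond 1.05 the cover is free.
- key_bow (a point): Centre of the key's bow: a steel plate 64 mm long, 10 mm thick, 34 mm high, standing on edge on the lock axis, its length at angle key_turn from the box's x. 145 mm above the bench when not pressed. The bow presses straight down up to 10 mm, never reaching the lock plate, and springs back when let go.
- key_press (a joint): How far the bow is pressed down, m, 0 to 0.010. Hold it at 0.008 to 0.010 while searching and turning: about 5 N, falling to about 2 N when the sprung tooth drops into the lock. While searching turn slower than 0.5 rad/s. Let up, the key comes out of engagement.
- key_collar (a point): Centre of the top of the dark collar (28 mm across, 8 mm high) round the key's shank under the bow; it moves with the hidden tooth. 114 mm above the bench when not pressed, about 112.5 mm when pressed but not engaged, and 104 to 106 mm when pressed and engaged.
- cover (a joint): How far the aluminium cover has slid along the box's +y, m: 0 shut, 0.110 at its open stop. While locked it moves no more than about 4 mm. Sliding takes 2 to 4 N once unlocked; it stays where it is left.
- cover_tab (a point): Middle of the top edge of the push tab standing across the cover: a black plate 90 mm wide (along the box's x), 8 mm thick (along y), 36 mm high, its top 135 mm and foot 99 mm above the bench. With the cover shut it is 130 mm from the lock axis along the box's +y. Push on its face that looks to the lock.
- reagent_bottle: White plastic bottle with black cap, 60 mm across, 125 mm high, origin under its centre. A bystander near the box: leave it.
- stain_jar: Amber glass jar with white lid, 68 mm across, 85 mm high, origin under its centre. A bystander near the box: leave it.
- slide_tray: Grey open tray with compartments, 160 by 90 by 30 mm, origin under its centre, on the bench beyond the compartment end of the box, clear of the opened cover. A bystander: leave it.

How it is judged (in metres and radians):
On the way, in this order (a step that is already met when the one before it is completed fails the run):
1. the pressed key has engaged: its collar has sunk at least 6 mm, at the hidden angle (z of key_collar in the frame of slide_box below 0.108 m and value of joint key_turn below 0.8 rad), for 0.1 s.
2. the engaged key has been turned anticlockwise past 1.05 rad, the collar still sunk (z of key_collar in the frame of slide_box below 0.109 m and value of joint key_turn above 1.05 rad), for 0.1 s.
3. the cover is fully open (value of joint cover above 0.103 m), for 0.2 s.
At the end, for the whole second after the job is handed in: The cover stands open to within 7 mm of its 110 mm stop and still, the key is left turned open (beyond 0.9 rad), and the bottle, jar and tray are within 20 mm of where they stood (value of joint cover above 0.103 m and velocity of joint cover below 0.01 m/s and value of joint key_turn above 0.9 rad and distance of each of reagent_bottle, stain_jar, slide_tray from where it was at the start of the episode below 0.02 m); the robot touches nothing.
It fails at once if the bottle, the jar or the tray is shifted by 30 mm or more or tipped over (distance of any of reagent_bottle, stain_jar, slide_tray from where it was at the start of the episode above 0.03 m or angle between any of reagent_bottle, stain_jar, slide_tray's own z axis and vertical above 0.5 rad).
It also fails if it takes over 72 s, if anything falls off the work surface, if the arm or the gripper's body presses on something with over 40 N, if the wrist force passes 120 N, or if a joint passes its speed limit or range.

ROBOT

A 6-joint arm with a two-finger parallel gripper is mounted at the origin on the work surface. World frame = base frame: x ahead of the robot, y to its left, z up, the work surface at z = 0. Lengths are in mm, angles in rad, forces in N, time in s.
With the tool pointing down it reaches from about 300 to 775 mm from the base axis. Payload 14.6 kg.
Tool frame: the origin (TCP) lies on the mounting face of the last link; the fingertips stand 199 mm ahead of it and the grasp point (between the pads) lies 180 mm ahead of it; z points along the fingers, y is the line along which they close (so a half turn about z gives the same grasp; the last joint's range is limited). The gripper opens to 94 mm and grips with 3 to 60 N. Pads are 16 mm wide; open, the fingers measure 119 mm over their backs; the gripper's body (75 mm by 177 mm) begins 78 mm behind the grasp point.
Start: joints at [-1.39, 0.3, 1.521, -0, 1.321, -0.067], TCP at [134.893, -533.193, 404.646] pointing down, gripper open.
Joint ranges: [-3.03, 3.03], [-0.79, 2.21], [0.23, 2.52], [-1.04, 4.18], [0, 3.07], [-2.55, 2.55]. Speed limits (rad/s): [2.22, 2.22, 2.57, 3.14, 3.14, 3.14].

INTERFACE

Orientations are given as [roll, pitch, yaw] about the fixed x, y, z axes, in that order (R = Rz(yaw) Ry(pitch) Rx(roll)).
In Python, from cell import manip gives the robot as it stands. The module is installed in compiled form; this text tells all that it offers.
- The arm moves only by the shell command python3 -m creep 'ROWS' [FORCE]. ROWS is a JSON object of lists of equal length, an entry for each row: "slide": the shift along the world's x, y, z in cm, a list of three; "turn": the turn about the world's z in rad; "claw": the opening, from 0 (shut) to 1 (fully open). A call has 1 to 8 rows; each row shifts and turns the commanded pose from where the row before left it; what a row does not reach is not made up. A row lasts 1/8 s, in which the tool goes at most 62.5 mm and 10.7 degrees, less where a joint would pass 70% of its speed; a pose out of reach is approached as far as the arm can. A call with a gripper value outside its range is refused whole. The fingers move at their own pace and stop on an object; FORCE is the grip in N (left out, the last holds). Time passes only in rows, so rows that do not move let the fingers close. It gives the time, the measured TCP pose, the force, the opening and the grip force at its end, in the units of the state.
- manip.read_state(): the state, without advancing time (a new reading comes with each control period).
- manip.camera(name): name is "scene" or "top" or "wrist"; returns (picture, depth): 400x640x3 uint8, red, green, blue; 400x640 float32, mm along the optical axis (not along the pixel's ray), 0 where there is no reading.
- manip.calibration(name): a dict with "intrinsics" (3x3 intrinsics, pixels), "k1" (the pictures are not rectified: a ray, as slopes to the right and down, at radius r is drawn at 1 + k1 r^2 times it, then the intrinsics apply), "pose" (4x4, takes a point from camera to world coordinates). Camera axes: x right, y up, looking along -z (the intrinsics and any distortion apply to the point x, -y, -z); pixel columns grow to the right and rows downward; lengths in mm; the calibration is good to about 2 mm. A picture is of the moment at which its call begins: read the wrist's pose just before it. calibration takes no time and is no camera call; for the wrist camera it gives the pose at the moment of the call.
- manip.sign_off(): hands the job in; it is judged then, once.
Trained networks look in the newest picture that a camera, given by its name, has taken for a name from the list of things; names that differ only in an ending like _2 or _b are one class to them, and where a whole thing is asked for, a point or a joint stands for the part that bears it (a point fixed in the world has none). Each returns a list of dicts, best first, with "score" (0 to 1); they miss things now and then, are a little off and sometimes report something else, mostly with a low value. They report only what shows in the picture. A call takes as long as a camera call.
- manip.cut_out(query, camera): "mask" (400x640 bool, what is visible of it) and "position" ([column, row] in pixels, amid what is visible of it).
The state is a dict: "clock": time; "joints": joint angles; "qd": joint speeds; "effort": joint torques, N m; "eef_pos": TCP position; "eef_rot": TCP orientation; "wrist_force": force on the tool from outside, world axes, zero at the start; "moment": the same for the moment, N m; "finger_gap": finger opening in mm; "finger_force": force on a finger pad.
Only numpy, scipy, OpenCV 4.12 (cv2) and the standard library are available. Lean on these libraries where they do the work, as an engineer would, in place of code of your own. Each camera call takes 0.05 s, during which the arm holds its last target. There are 200 camera calls.

## Working session

There is one attempt and no reset: what is moved stays moved. The work goes in short steps, Python scripts to look and compute and a shell command to move; the robot and the scene stay as the last step left them, time stands still between calls to the robot, and variables do not carry over. Pictures are saved under pics/ and viewed, at most 10 in all, crops included, and the job is handed in when it is done.

```bash
mkdir -p pics
cat > h.py <<'E'
from cell import manip
import numpy as np, cv2
def pts(cam,mask,depth,T=None):
    c=manip.calibration(cam); K=np.array(c["intrinsics"]); T=np.array(c["pose"]) if T is None else T
    v,u=np.nonzero(mask&(depth>0)); d=depth[v,u]
    xd=(u-K[0,2])/K[0,0]; yd=(v-K[1,2])/K[1,1]
    x,y=xd.copy(),yd.copy()
    for _ in range(10):
        s=1+c["k1"]*(x*x+y*y); x=xd/s; y=yd/s
    P=np.stack([x*d,-y*d,-d,np.ones_like(d)])
    return (T@P)[:3].T
def save(img,n): cv2.imwrite(n,img[:,:,::-1])
E
python3 - <<'E'
from h import *
for cam in ("top","scene"):
    im,d=manip.camera(cam); save(im,f"pics/{cam}1.png")
    for q in ["slide_box","key_bow","key_collar","cover_tab","cover","reagent_bottle","stain_jar","slide_tray"]:
        for r in manip.cut_out(q,cam)[:1]:
            p=pts(cam,r["mask"],d)
            print(cam,q,round(r["score"],2),np.round(r["position"]),len(p),np.round(np.median(p,0)) if len(p) else "", np.round(np.percentile(p,[2,98],axis=0)).tolist() if len(p) else "")
print(manip.read_state())
E
```

```text
top slide_box 0.69 [342. 210.] 7848 [557. -14. 100.] [[478.0, -189.0, 39.0], [645.0, 206.0, 136.0]]
top key_bow 0.55 [384. 206.] 189 [ 564. -129.  153.] [[535.0, -151.0, 99.0], [599.0, -120.0, 164.0]]
top cover_tab 0.82 [323. 209.] 3975 [561.  38.  99.] [[492.0, -66.0, 95.0], [634.0, 145.0, 133.0]]
top cover 0.78 [319. 209.] 3958 [561.  40.  99.] [[492.0, -66.0, 95.0], [633.0, 145.0, 133.0]]
top reagent_bottle 0.59 [426. 206.] 427 [ 565. -259.   87.] [[543.0, -287.0, 12.0], [594.0, -243.0, 126.0]]
top stain_jar 0.75 [367. 165.] 498 [699. -91.  83.] [[676.0, -123.0, 15.0], [734.0, -63.0, 89.0]]
top slide_tray 0.8 [221. 222.] 1715 [532. 353.   6.] [[456.0, 305.0, -0.0], [611.0, 394.0, 32.0]]
scene slide_box 0.79 [299. 193.] 9136 [593.  18.  99.] [[479.0, -191.0, 3.0], [647.0, 231.0, 135.0]]
scene key_bow 0.75 [259. 156.] 191 [ 566. -128.  146.] [[535.0, -139.0, 110.0], [592.0, -121.0, 163.0]]
scene key_collar 0.4 [262. 161.] 32 [ 568. -125.  114.] [[556.0, -132.0, 107.0], [575.0, -120.0, 117.0]]
scene cover_tab 0.71 [310. 190.] 3316 [566.  46. 100.] [[489.0, -66.0, 97.0], [630.0, 146.0
[... 391 characters left out ...]
], [612.0, 396.0, 31.0]]
{'clock': 0.9, 'joints': array([-1.38957376e+00,  2.99873448e-01,  1.52096716e+00, -5.71758433e-07,
        1.32071597e+00, -6.65862224e-02]), 'qd': array([ 0.00059072,  0.00059941,  0.00040685, -0.00131814, -0.00165304,
        0.00125856]), 'effort': array([-1.39167390e-03, -5.31665182e+01, -3.52915764e+01,  7.08181341e-02,
        2.14229256e-02,  9.76585511e-06]), 'eef_pos': array([ 134.90734055, -533.19062284,  404.67405899]), 'eef_rot': array([3.14155670e+00, 2.95290945e-06, 2.47808932e-01]), 'wrist_force': array([ 0.39444584, -0.30768418,  0.66994168]), 'moment': array([ 0.05744321, -0.01681506, -0.03370723]), 'finger_force': 0.0, 'finger_gap': 93.91298633028}
```

Run:
```python
from h import *
im,d=manip.camera("top")
save(cv2.resize(im[130:290,180:480],None,fx=2.6,fy=2.6),"pics/topc.png")
for q,lo,hi in (("cover_tab",122,145),("key_bow",140,170),("cover",95,103)):
    r=manip.cut_out(q,"top")
    if not r: print(q,"none");continue
    p=pts("top",r[0]["mask"],d); p=p[(p[:,2]>lo)&(p[:,2]<hi)][:,:2].astype(np.float32)
    print(q,len(p),cv2.minAreaRect(p),p.mean(0), np.arctan2(*np.linalg.svd(p-p.mean(0))[2][0][::-1]))
```

```text
cover_tab 106 ((564.229248046875, -1.580319881439209), (90.5766372680664, 8.020907402038574), 0.1759987324476242) [563.6338     -1.3444469] -3.1195078
key_bow 120 ((563.966064453125, -131.53379821777344), (62.75957489013672, 10.532820701599121), 13.282413482666016) [ 563.1758  -130.04659] -2.9052427
cover 3703 ((562.9723510742188, 38.201812744140625), (149.36798095703125, 220.80967712402344), 0.48718634247779846) [562.2418   40.91481] -1.5732641
```

View pics/topc.png

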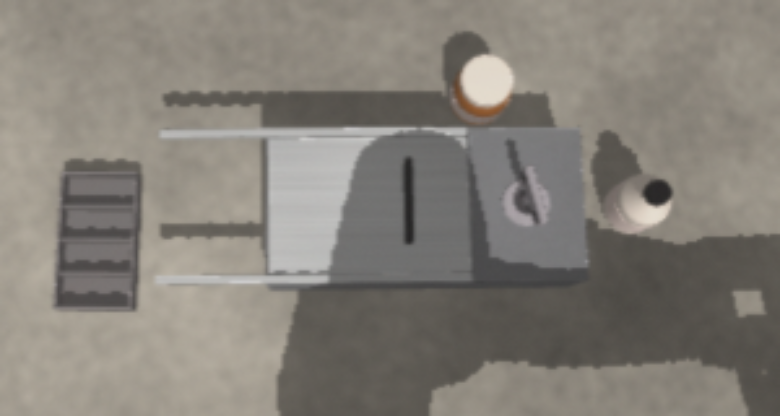

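```bash
python3 -m creep '{"slide":[[3.5,3.3,0],[3.5,3.3,0],[3.5,3.3,0],[3.5,3.3,0],[3.5,3.3,0],[3.5,3.3,0],[3.5,3.3,0],[3.5,3.3,0]],"turn":[0,0,0,0,0,0,0,0],"claw":[1,1,1,1,1,1,1,1]}' 20
```

```text
clock: 2.1
eef_pos: [415.9, -267.9, 404.8]
eef_rot: [3.141, -0.0, 0.248]
wrist_force: [0.1, -0.2, -0.2]
finger_gap: 94.4
finger_force: 0.0
```

```bash
python3 -m creep '{"slide":[[3.7,3.4,0],[3.7,3.4,0],[3.7,3.4,0],[3.7,3.5,0],[0,0,0],[0,0,0]],"turn":[0,0,0,0,0,0],"claw":[1,1,1,1,1,1]}' 20
python3 - <<'E'
from h import *
st=manip.read_state(); print(st["eef_pos"],st["eef_rot"])
T=np.array(manip.calibration("wrist")["pose"]); im,d=manip.camera("wrist"); save(im,"pics/w1.png")
for q,lo,hi in (("key_bow",140,170),("cover_tab",122,145)):
    r=manip.cut_out(q,"wrist")
    if not r: print(q,"none");continue
    p=pts("wrist",r[0]["mask"],d,T); print(q,r[0]["score"],np.round(np.percentile(p,[2,50,98],axis=0)).tolist())
    p=p[(p[:,2]>lo)&(p[:,2]<hi)][:,:2].astype(np.float32)
    if len(p)>5:print(len(p),cv2.minAreaRect(p))
E
```

```text
clock: 2.85
eef_pos: [562.6, -132.5, 404.4]
eef_rot: [-3.141, 0.001, 0.248]
wrist_force: [-0.0, -0.3, -1.0]
finger_gap: 94.2
finger_force: 0.0
[ 562.6179008  -132.49833293  404.432679  ] [-3.14146531e+00  5.34583660e-04  2.47895023e-01]
key_bow 0.66 [[536.0, -144.0, 112.0], [566.0, -132.0, 160.0], [595.0, -121.0, 162.0]]
932 ((564.4445190429688, -132.44711303710938), (62.83171844482422, 10.114736557006836), 14.23664379119873)
cover_tab 0.57 [[492.0, -67.0, 97.0], [571.0, 39.0, 98.0], [635.0, 144.0, 134.0]]
1364 ((563.3441162109375, -3.632645606994629), (89.54730224609375, 9.038071632385254), 0.5275930762290955)
```

View pics/w1.png

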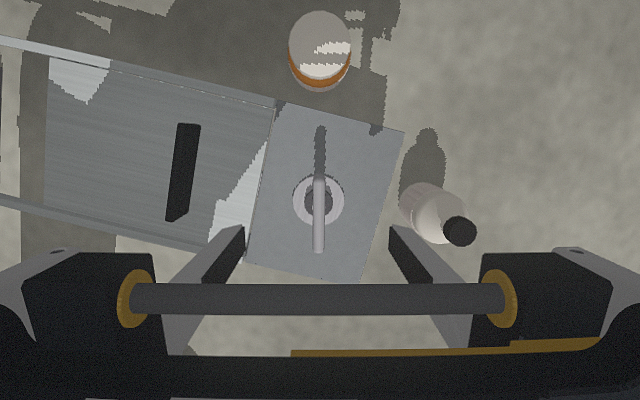

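The wrist view shows the bow at (320, 215), upright between the fingers at (220, 260) and (410, 260). The bottle (440, 220) and jar (320, 45) are clear. Descend and grip.

```bash
python3 -m creep '{"slide":[[0.15,0,-2.5],[0,0,-2.5],[0,0,-2.5],[0,0,0],[0,0,0],[0,0,0],[0,0,0],[0,0,0]],"turn":[0,0,0,0,0,0,0,0],"claw":[1,1,1,1,0,0,0,0]}' 40
python3 -m creep '{"slide":[[0,0,0],[0,0,0],[0,0,0],[0,0,0]],"turn":[0,0,0,0],"claw":[0,0,0,0]}' 40
```

```text
clock: 4.0
eef_pos: [564.4, -132.2, 329.9]
eef_rot: [3.141, -0.0, 0.248]
wrist_force: [0.4, 0.1, 0.3]
finger_gap: 57.2
finger_force: 0.0
clock: 4.5
eef_pos: [564.4, -132.2, 329.6]
eef_rot: [-3.142, 0.0, 0.248]
wrist_force: [0.2, 0.2, 0.4]
finger_gap: 17.6
finger_force: 0.0
```

```bash
python3 -m creep '{"slide":[[0,0,0],[0,0,0],[0,0,0]],"turn":[0,0,0],"claw":[0,0,0]}' 40
python3 -m creep '{"slide":[[0,0,-0.3],[0,0,-0.3],[0,0,-0.3],[0,0,0],[0,0,0]],"turn":[0,0,0,0,0],"claw":[0,0,0,0,0]}' 40
```

```text
clock: 4.88
eef_pos: [564.5, -132.8, 329.7]
eef_rot: [3.14, -0.0, 0.247]
wrist_force: [1.3, -6.2, -1.5]
finger_gap: 9.7
finger_force: 40.0
clock: 5.5
eef_pos: [564.5, -132.8, 321.5]
eef_rot: [3.14, -0.001, 0.247]
wrist_force: [-0.3, -4.8, 4.6]
finger_gap: 9.7
finger_force: 40.0
```

```bash
python3 -m creep '{"slide":[[0,-0.05,-0.06],[0,0,0],[0,0,0],[0,0,0],[0,0,0],[0,0,0],[0,0,0]],"turn":[0,0.05,0.05,0.05,0.05,0.05,0],"claw":[0,0,0,0,0,0,0]}' 40
```

```text
clock: 6.38
eef_pos: [564.4, -132.9, 320.8]
eef_rot: [3.14, -0.001, 0.498]
wrist_force: [-1.1, -1.8, 5.2]
finger_gap: 9.7
finger_force: 40.0
```

Not engaged up to 0.5; now search clockwise.

```bash
python3 -m creep '{"slide":[[0,0,0],[0,0,0],[0,0,0],[0,0,0],[0,0,0],[0,0,0],[0,0,0],[0,0,0]],"turn":[-0.05,-0.05,-0.05,-0.05,-0.05,-0.05,-0.05,0],"claw":[0,0,0,0,0,0,0,0]}' 40
python3 -m creep '{"slide":[[0,0,0],[0,0,0],[0,0,0],[0,0,0]],"turn":[-0.05,-0.05,-0.05,0],"claw":[0,0,0,0]}' 40
```

```text
clock: 7.38
eef_pos: [564.5, -133.1, 320.9]
eef_rot: [3.14, -0.001, 0.147]
wrist_force: [-1.0, -3.5, 5.8]
finger_gap: 9.9
finger_force: 40.0
clock: 7.88
eef_pos: [564.5, -133.2, 320.9]
eef_rot: [3.14, -0.002, -0.003]
wrist_force: [-0.0, -4.2, 6.1]
finger_gap: 10.0
finger_force: 40.0
```

```bash
python3 -m creep '{"slide":[[0,0,0],[0,0,0],[0,0,0],[0,0,0],[0,0,0],[0,0,0]],"turn":[-0.05,-0.05,-0.05,-0.05,0,0],"claw":[0,0,0,0,0,0]}' 40
python3 - <<'E'
from h import *
print(manip.read_state()["moment"])
for cam in ("scene",):
    im,d=manip.camera(cam)
    save(cv2.resize(im[100:240,180:380],None,fx=4,fy=4),"pics/s2.png")
    for q in ("key_bow","key_collar"):
        for r in manip.cut_out(q,cam)[:1]:
            p=pts(cam,r["mask"],d); print(q,r["score"],len(p),np.round(np.percentile(p,[2,50,98],axis=0)).tolist())
E
```

```text
clock: 8.62
eef_pos: [564.4, -133.4, 320.7]
eef_rot: [3.14, -0.002, -0.203]
wrist_force: [-0.6, -6.8, 4.0]
finger_gap: 9.8
finger_force: 40.0
[-1.00249865  0.10846476 -0.16396625]
key_bow 0.54 133 [[537.0, -141.0, 106.0], [576.0, -133.0, 131.0], [593.0, -121.0, 155.0]]
```

View pics/s2.png

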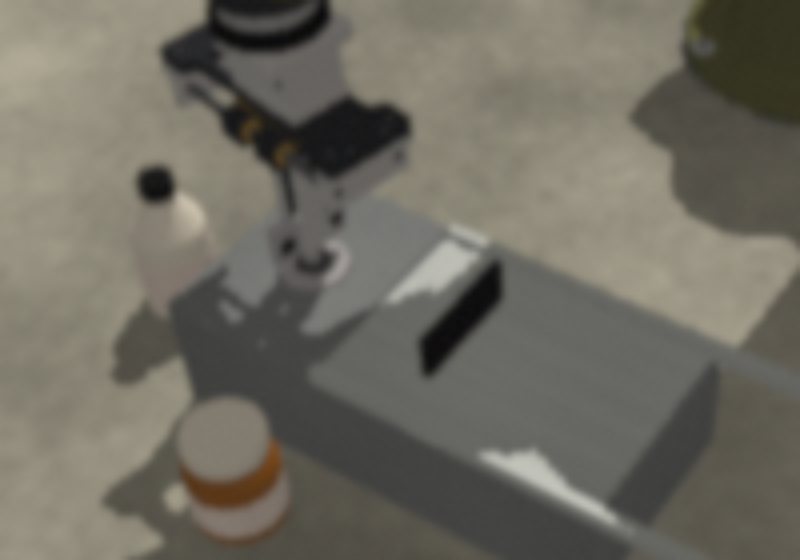

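```bash
cat > col.py <<'E'
from h import *
f=[]
for _ in range(6):
    im,d=manip.camera("scene"); f.append(manip.read_state()["wrist_force"])
print("F",np.mean(f,0).round(1),manip.read_state()["moment"].round(2))
m=np.zeros(d.shape,bool); m[154:176,245:280]=True
g=im.mean(2); p=pts("scene",m,d).reshape(-1,3); gg=g[m&(d>0)]
s=(np.hypot(p[:,0]-564.4,p[:,1]+132.3)<16)&(p[:,2]<125)&(p[:,2]>101)
q=p[s]; o=np.argsort(q[:,2]); print(len(q)); print("z pct",np.percentile(q[:,2],[10,25,50,75,90,98]).round(1))
ss=s&(gg<90); print("dark",ss.sum(),np.percentile(p[ss,2],[10,50,75,90,98]).round(1) if ss.any() else "")
E
python3 col.py
```

```text
F [-0.3 -6.3  4.2] [-0.98  0.19 -0.14]
69
z pct [103.9 105.5 108.6 110.2 113.5 123.4]
dark 58 [104.1 108.6 110.2 112.3 124.1]
```

```bash
python3 -m creep '{"slide":[[0,-0.05,0],[0,0,0],[0,0,0],[0,0,0]],"turn":[-0.04,-0.04,0,0],"claw":[0,0,0,0]}' 40; python3 col.py
```

```text
clock: 9.57
eef_pos: [564.5, -133.5, 320.3]
eef_rot: [3.141, -0.001, -0.281]
wrist_force: [1.3, -5.0, 2.0]
finger_gap: 9.4
finger_force: 40.0
F [ 1.9 -5.2  1.3] [-0.88 -0.26 -0.06]
68
z pct [103.5 104.1 105.3 106.9 112.7 123.8]
dark 54 [103.6 105.4 106.3 109.  122.6]
```

Engaged (force 5→1.3 N, collar about 105). Turn anticlockwise.

```bash
python3 -m creep '{"slide":[[0,0,0],[0,0,0],[0,0,0],[0,0,0],[0,0,0],[0,0,0],[0,0,0],[0,0,0]],"turn":[0,0.03,0.05,0.06,0.06,0.06,0.06,0],"claw":[0,0,0,0,0,0,0,0]}' 60; python3 col.py
```

```text
clock: 10.88
eef_pos: [564.5, -133.4, 320.3]
eef_rot: [3.141, -0.001, 0.039]
wrist_force: [2.8, -5.0, 1.0]
finger_gap: 9.4
finger_force: 60.0
F [ 2.  -5.   1.6] [-0.77 -0.36 -0.15]
58
z pct [103.3 104.6 105.2 107.5 113.3 121.1]
dark 45 [103.4 105.1 107.1 111.4 121. ]
```

Still sunk; continue.

```bash
python3 -m creep '{"slide":[[0,0,0],[0,0,0],[0,0,0],[0,0,0],[0,0,0],[0,0,0],[0,0,0],[0,0,0]],"turn":[0.07,0.07,0.07,0.07,0.07,0.07,0.07,0.07],"claw":[0,0,0,0,0,0,0,0]}' 60; python3 col.py;  python3 -m creep '{"slide":[[0,0,0],[0,0,0],[0,0,0],[0,0,0],[0,0,0],[0,0,0],[0,0,0],[0,0,0]],"turn":[0.07,0.07,0.07,0.07,0.07,0.07,0.06,0.06],"claw":[0,0,0,0,0,0,0,0]}' 60; python3 col.py
```

```text
clock: 12.18
eef_pos: [564.5, -133.2, 320.2]
eef_rot: [3.141, -0.001, 0.601]
wrist_force: [2.0, -2.4, 2.8]
finger_gap: 9.6
finger_force: 60.0
F [ 2.2 -1.9  2.3] [-0.3  -0.45 -0.1 ]
44
z pct [102.9 104.2 104.9 106.5 111.5 123.9]
dark 26 [102.9 104.8 106.5 109.8 118.9]
clock: 13.48
eef_pos: [564.4, -133.0, 320.1]
eef_rot: [-3.141, -0.0, 1.139]
wrist_force: [0.8, -0.1, 3.6]
finger_gap: 9.6
finger_force: 60.0
F [0.9 1.4 3.2] [ 0.33 -0.17 -0.13]
44
z pct [103.1 104.  105.1 106.5 110.5 115.1]
dark 41 [103.1 105.2 106.6 111.7 115.5]
```

```bash
python3 -m creep '{"slide":[[0,0,0],[0,0,0],[0,0,0],[0,0,0],[0,0,0]],"turn":[0.04,0.04,0.02,0,0],"claw":[0,0,0,0,0]}' 60; python3 col.py
python3 - <<'E'
from h import *
T=np.array(manip.calibration("wrist")["pose"]); im,d=manip.camera("wrist"); save(im,"pics/w2.png")
r=manip.cut_out("key_bow","wrist")
if r:
    p=pts("wrist",r[0]["mask"],d,T); p=p[(p[:,2]>135)&(p[:,2]<165)][:,:2].astype(np.float32); print(len(p),cv2.minAreaRect(p) if len(p)>5 else "")
E
```

```text
clock: 14.4
eef_pos: [564.4, -133.1, 320.0]
eef_rot: [-3.141, -0.0, 1.237]
wrist_force: [1.2, 3.0, 2.8]
finger_gap: 9.6
finger_force: 60.4
F [0.3 4.3 3.5] [ 0.78 -0.07 -0.73]
46
z pct [103.4 104.2 105.2 106.6 113.2 124. ]
dark 45 [103.4 104.9 106.5 111.4 121.5]
1532 ((566.025146484375, -125.01811981201172), (48.39992141723633, 11.289289474487305), 69.65118408203125)
```

View pics/w2.png

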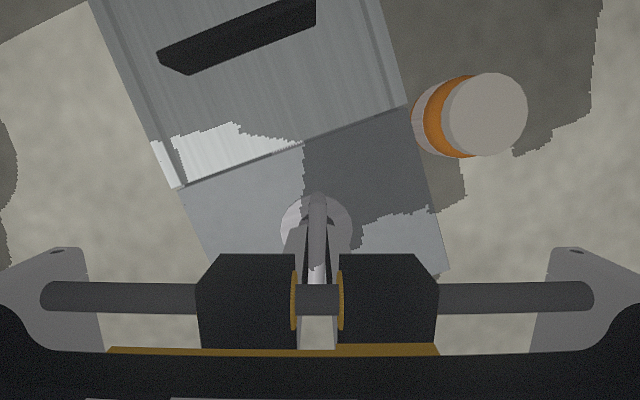

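Key is at its stop (bow seen at (318, 230), angle ≈1.21, collar sunk). Release and rise.

```bash
python3 -m creep '{"slide":[[0,0,0],[0,0,0],[0,0,0],[0,0,0],[0,0,2],[0,0,3],[0,0,4],[0,0,0]],"turn":[-0.02,0,0,0,0,0,0,0],"claw":[0,0.5,0.5,0.5,0.5,0.5,0.5,0.5]}' 20
python3 -m creep '{"slide":[[0,2.5,0],[0,2.5,0],[0,2.5,0],[0,2.3,0],[0,0,0],[0,0,0],[0,0,0]],"turn":[0.1,0.1,0.1,0.05,0,0,0],"claw":[0,0,0,0,0,0,0]}' 20
python3 - <<'E'
from h import *
im,d=manip.camera("top")
for cam in ("top","scene"):
    if cam=="scene": im,d=manip.camera("scene")
    r=manip.cut_out("key_bow",cam)
    if r:
        p=pts(cam,r[0]["mask"],d); p=p[(p[:,2]>140)&(p[:,2]<168)][:,:2].astype(np.float32); print(cam,len(p),cv2.minAreaRect(p) if len(p)>5 else "")
E
```

```text
clock: 15.8
eef_pos: [564.4, -133.2, 413.0]
eef_rot: [3.136, -0.0, 1.218]
wrist_force: [0.5, -1.0, 0.0]
finger_gap: 47.2
finger_force: 0.0
clock: 16.68
eef_pos: [564.4, -36.0, 409.8]
eef_rot: [-3.141, 0.0, 1.566]
wrist_force: [0.2, -0.2, 0.1]
finger_gap: 0.6
finger_force: 0.0
top 22 ((566.8169555664062, -119.55218505859375), (11.600292205810547, 10.054553985595703), 13.863740921020508)
scene 95 ((563.8621215820312, -132.8099365234375), (62.7856330871582, 9.16126537322998), 66.2246322631836)
```

```bash
python3 -m creep '{"slide":[[0,0,-3],[0,0,-3],[0,0,-2.5],[0,0,-1.2],[0,0,0],[0,1,0],[0,0.5,0],[0,0,0]],"turn":[0,0,0,0,0,0,0,0],"claw":[0,0,0,0,0,0,0,0]}' 20
python3 -m creep '{"slide":[[0,0.5,0],[0,0.5,0],[0,0.5,0],[0,0.5,0],[0,0.5,0],[0,0.5,0]],"turn":[0,0,0,0,0,0],"claw":[0,0,0,0,0,0]}' 20
```

```text
clock: 17.88
eef_pos: [564.4, -19.6, 313.6]
eef_rot: [3.141, 0.0, 1.569]
wrist_force: [0.0, 0.1, -0.4]
finger_gap: 0.2
finger_force: 0.0
clock: 18.62
eef_pos: [564.4, 10.2, 313.0]
eef_rot: [-3.142, 0.0, 1.568]
wrist_force: [-0.6, -2.2, 1.1]
finger_gap: 0.3
finger_force: 1.1
```

```bash
python3 -m creep '{"slide":[[0,0.9,0],[0,0.9,0],[0,0.9,0],[0,0.9,0],[0,0.9,0],[0,0.9,0],[0,0.9,0],[0,0.7,0]],"turn":[0,0,0,0,0,0,0,0],"claw":[0,0,0,0,0,0,0,0]}' 20
python3 -m creep '{"slide":[[0,0.3,0],[0,0.3,0],[0,0.2,0],[0,0,0]],"turn":[0,0,0,0],"claw":[0,0,0,0]}' 20
```

```text
clock: 19.62
eef_pos: [564.3, 80.4, 312.9]
eef_rot: [-3.141, -0.0, 1.568]
wrist_force: [-1.7, -2.0, -0.3]
finger_gap: 0.4
finger_force: 1.2
clock: 20.12
eef_pos: [564.5, 87.9, 313.1]
eef_rot: [3.141, -0.0, 1.568]
wrist_force: [-0.3, 0.0, -0.2]
finger_gap: 0.8
finger_force: 0.0
```

```bash
python3 -m creep '{"slide":[[0,0.2,0],[0,0.2,0],[0,0.1,0]],"turn":[0,0,0],"claw":[0,0,0]}' 20; python3 -m creep '{"slide":[[0,0.1,0],[0,0.1,0],[0,0,0]],"turn":[0,0,0],"claw":[0,0,0]}' 20
```

```text
clock: 20.5
eef_pos: [564.5, 92.9, 313.1]
eef_rot: [3.141, 0.0, 1.568]
wrist_force: [1.0, -5.4, 0.1]
finger_gap: 0.5
finger_force: 2.6
clock: 20.88
eef_pos: [564.5, 93.6, 313.2]
eef_rot: [3.142, 0.003, 1.567]
wrist_force: [0.3, -15.6, 1.3]
finger_gap: 0.4
finger_force: 7.5
```

At the stop (15 N). Back off, rise, check.

```bash
python3 -m creep '{"slide":[[0,-0.5,0],[0,-1,0],[0,-1,1],[0,0,4],[0,0,5],[0,0,5],[0,0,0]],"turn":[0,0,0,0,0,0,0],"claw":[0,0,0,0,0,0,0]}' 20
python3 - <<'E'
from h import *
im,d=manip.camera("scene"); save(im,"pics/s3.png")
for q,lo,hi in (("cover_tab",122,145),("key_bow",140,168),("reagent_bottle",0,130),("stain_jar",0,95),("slide_tray",-5,35)):
    r=manip.cut_out(q,"scene")
    if r:
        p=pts("scene",r[0]["mask"],d); p=p[(p[:,2]>lo)&(p[:,2]<hi)]; print(q,len(p),cv2.minAreaRect(p[:,:2].astype(np.float32)) if len(p)>5 else "",np.median(p,0).round())
E
```

```text
clock: 21.75
eef_pos: [564.0, 69.4, 467.7]
eef_rot: [3.134, -0.001, 1.568]
wrist_force: [-0.1, 0.6, -1.1]
finger_gap: 0.5
finger_force: 0.0
cover_tab 138 ((561.5486450195312, 107.06529998779297), (88.92262268066406, 9.156968116760254), 0.2734270393848419) [566. 109. 134.]
key_bow 105 ((563.898681640625, -131.35028076171875), (58.85911178588867, 10.294620513916016), 67.34122467041016) [ 568. -127.  158.]
reagent_bottle 502 ((555.5565185546875, -322.2403869628906), (162.21328735351562, 56.50001907348633), 70.78939819335938) [ 583. -262.   81.]
stain_jar 752 ((711.9528198242188, -93.8447265625), (61.1012077331543, 58.90563201904297), 85.24974822998047) [719. -81.  63.]
slide_tray 2150 ((519.1326904296875, 349.4904479980469), (97.04156494140625, 188.34063720703125), 89.67269897460938) [534. 352.  10.]
```

View pics/s3.png

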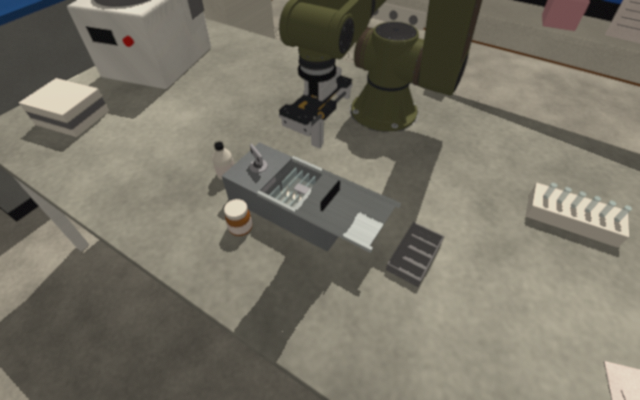

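The picture shows the cover open, with the tab at (330, 195) and slides visible at (295, 185). The key is turned at (258, 157), and the bottle, jar and tray have not moved. The stop was felt at 15 N, and the tab moved about 110 mm.

```bash
python3 -c "
from cell import manip
print(manip.sign_off())"
```

```text
the job is handed in; nothing more can be done
None
```

The box is unlocked and handed in: the cover is pushed to its open stop (tab moved about 110 mm), the key is left at about 1.17 rad, and the bottle, jar and tray measured within about 1 mm of where they stood; the hand-in gave no verdict.

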